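# Lap two slats on a roof mock-up

### The job

Finish the sloping roof mock-up: lay the long slat over the fixed bottom slat, its lower edge along the black line there and its ends at the line's ends, its own marked face up and its own line towards the top of the slope. Then lay the short slat likewise to the line on the long one. Both must lie flat on the slat below and stay put; leave the calliper, mouse and big tape roll where they are.

Things in the scene. Friction and masses are not known exactly. Their poses are not given: they have to be found in the camera images.
- roof_frame: Fixed wooden roof mock-up, 160 x 190 mm in plan, up to 95 mm high: base board, two rafters rising at 25 degrees, open cross battens 10 mm wide. Origin: centre of its underside; x points up the slope from the low eaves, z up. Fingers at the middle of a laid slat's upper edge go into a gap; the next batten begins about 24 mm beyond that edge.
- starter: Fixed bottom slat, 58 x 190 x 7 mm, 14.6 degrees from level. Origin: centre of its underside; x across the width, y lengthwise, z out of the upper face; +x up the slope. A black line 160 mm long, parallel to y, is centred on its upper face at x = +9 (38 mm above its lower edge). A slat laid to the line lies flush on the starter: its origin at x 38, y 0, z 7 mm in this frame, parallel.
- long_slat: Loose slat 58 x 160 x 7 mm, about 90 g, flat on the worktop beside the mock-up, marked face up. Origin: centre of its underside; x across the width, y lengthwise, z out of the upper face. Black line 130 mm long at x = +9 mm (38 mm from the lower edge x = -29): +x must point up the slope. A slat laid to it has its origin at x 38, y 0, z 7 mm. Grip across the width; friction holds it on the slope.
- long_tail (a point): Middle of the long slat's lower (tail) edge, on its underside: x = -29 mm in the slat's frame. At the start it is the long edge on the right, towards the robot.
- short_slat: Loose unmarked slat 58 x 130 x 7 mm, about 75 g, flat on the worktop on the other side of the mock-up. Origin: centre of its underside; x across the width, y lengthwise, z out of the upper face. It may be laid either way round. Grip it across its width at the middle, like the long one.
- calliper: Loose digital calliper, 77 x 249 x 15 mm, lying in front of the mock-up; a bystander. Origin: centre of its underside.
- mouse_black: Loose black computer mouse, 105 x 58 x 34 mm, at the right; a bystander. Origin: centre of its underside.
- tape_1: Loose big tape roll, 100 x 98 x 25 mm, lying at the left; a bystander. Origin: centre of its underside.
Not all that is in view belongs to the job. What is shaped like the long_slat but white is not meant.

How it is judged:
By the outcome, as a careful person would: the job done as asked, in the order asked, and still so for the second after the job is handed in, with the robot touching nothing.
It also fails if it takes over 56 s, if anything falls off the work surface, if the arm or the gripper's body presses on something with over 40 N, if the wrist force passes 120 N, or if a joint passes its speed limit or range.

### The arm

A 7-joint arm with a two-finger parallel gripper is mounted at the origin on a cart in front of the work surface, level with it; the furniture and walls round the work are solid. World frame = base frame: x ahead of the robot, y to its left, z up, the work surface at z = 0. Lengths are in m, angles in rad, forces in N, time in s.
With the tool pointing down it reaches from about 0.375 to 0.925 m from the base axis. Payload 3.1 kg.
Tool frame: the origin (TCP) lies between the finger pads; the fingertips stand 25 mm ahead of it and the grasp point (between the pads) lies 6 mm ahead of it; z points along the fingers, y is the line along which they close (so a half turn about z gives the same grasp; the last joint's range is limited). The gripper opens to 85 mm and grips with 20 to 120 N. Pads are 22 mm wide; open, the fingers measure 114 mm over their backs; the gripper's body (76 mm by 85 mm) begins 54 mm behind the grasp point. The pads swing forward as they close: fully open they stand 13 mm farther back than shut.
Start: joints at [1.236, 0.383, 0.044, 1.598, -0.018, 1.161, -0.05], TCP at [0.153, -0.632, 0.256] pointing down, gripper open.
Joint ranges: [-2.61, 2.61], [-0.41, 2.15], [-1.48, 1.57], [0, 2.5], [-1.57, 4.71], [0.05, 1.97], [-2.85, 2.85]. Speed limits (rad/s): [2.79, 2.79, 3.14, 3.14, 3.14, 3.14, 3.14].

### API

Orientations are given as a unit quaternion [w, x, y, z].
In Python, from cell import robot gives the robot as it stands. The module is installed in compiled form; this text tells all that it offers.
- The arm moves only by the tool carry_out, never from a script. Its argument "rows" is one flat list of numbers, 7 for each row, row after row: the turn, a rotation vector about the tool's x, y, z in degrees, then the shift along the tool's x, y, z in m, then the finger opening in m, from 0 to 0.0854. A call has 1 to 12 rows; each row shifts and turns the commanded pose from where the row before left it, along the tool's axes as they then stand; what a row does not reach is not made up. A row lasts 1/8 s, in which the tool goes at most 62.5 mm and 10.7 degrees, less where a joint would pass 70% of its speed; a pose out of reach is approached as far as the arm can. A call with a gripper value outside its range is refused whole. The fingers move at their own pace and stop on an object; "squeeze" is the grip in N (left out, the last holds). Time passes only in rows, so rows that do not move let the fingers close. It gives the time, the measured TCP pose, the force, the opening and the grip force at its end, in the units of the state.
- robot.observe(): the state, without advancing time (a new reading comes with each control period).
- robot.get_image(name): name is "scene" or "side" or "wrist"; returns the picture (480x640x3 uint8, red, green, blue); there is no depth.
- robot.camera_model(name): a dict with "K" (3x3 intrinsics, pixels), "D" ([k1, k2, p1, p2, k3] as OpenCV has them; the pictures are not rectified), "T" (4x4, takes a point from camera to world coordinates); the wrist camera has in their place "T_tool_cam" (4x4, takes a point from camera to tool coordinates, whose origin is the TCP and whose axes are the flange's). Camera axes: x right, y up, looking along -z (the intrinsics and any distortion apply to the point x, -y, -z); pixel columns grow to the right and rows downward; lengths in m; the calibration is good to about 2 mm. A picture is of the moment at which its call begins: read the wrist's pose just before it. camera_model takes no time and is no camera call.
- robot.job_done(): hands the job in; it is judged then, once.
Trained networks look in the newest picture that a camera, given by its name, has taken for a name from the list of things; names that differ only in an ending like _2 or _b are one class to them, and where a whole thing is asked for, a point or a joint stands for the part that bears it (a point fixed in the world has none). Each returns a list of dicts, best first, with "conf" (0 to 1); they miss things now and then, are a little off and sometimes report something else, mostly with a low value. They report only what shows in the picture. A call takes as long as a camera call. They do not tell look-alikes from the thing itself.
- robot.masks_of(camera, name): "pixels" (480x640 bool, what is visible of it) and "bbox" ([left, top, width, height] in pixels, round what is visible of it).
The state is a dict: "clock": time; "q": joint angles; "qd": joint speeds; "effort": joint torques, N m; "tool_pos": TCP position; "eef_rot": TCP orientation; "force": force on the tool from outside, world axes, zero at the start; "ft_torque": the same for the moment, N m; "gripper_width": opening from 0.0 (shut) to 1.0 (fully open); "grasp_force": force on a finger pad.
Only numpy, scipy, OpenCV 4.12 (cv2) and the standard library are available. Lean on these libraries where they do the work, as an engineer would, in place of code of your own. Each camera call takes 0.05 s, during which the arm holds its last target. There are 200 camera calls.

## Working session

There is one attempt and no reset: what is moved stays moved. The work goes in short steps, Python scripts to look and compute and a tool call to move; the robot and the scene stay as the last step left them, time stands still between calls to the robot, and variables do not carry over. Pictures are saved under pics/ and viewed, at most 10 in all, crops included, and the job is handed in when it is done.

Besides the shell and the picture viewer there is one more tool, called as name(argument=value, ...) on one line, values as JSON. carry_out: Moves the arm, as the interface text tells. Its arguments: {"type":"object","properties":{"rows":{"type":"array","items":{"type":"number"}},"squeeze":{"type":"number"}},"required":["rows"]}

```bash
mkdir -p pics; cat > h.py <<'E'
import numpy as np, cv2
from scipy.spatial.transform import Rotation as R
from cell import robot
def rot(q): return R.from_quat([q[1],q[2],q[3],q[0]])
def cam(n,st=None):
    m=robot.camera_model(n)
    if 'T' in m: T=np.array(m['T'])
    else:
        st=st or robot.observe(); W=np.eye(4); W[:3,:3]=rot(st['eef_rot']).as_matrix(); W[:3,3]=st['tool_pos']
        T=W@np.array(m['T_tool_cam'])
    return np.array(m['K']),np.array(m['D']),T
def ray(c,px):
    K,D,T=c; p=cv2.undistortPoints(np.array(px,float).reshape(-1,1,2),K,D).reshape(-1,2)
    d=np.c_[p[:,0],-p[:,1],-np.ones(len(p))]@T[:3,:3].T
    return T[:3,3],d
def onz(c,px,z):
    o,d=ray(c,px); return o+d*((z-o[2])/d[:,2])[:,None]
def proj(c,P):
    K,D,T=c; P=np.atleast_2d(P); q=(P-T[:3,3])@T[:3,:3]; q=q*[1,-1,-1]
    return cv2.projectPoints(q,np.zeros(3),np.zeros(3),K,D)[0].reshape(-1,2)
def save(n,img): cv2.imwrite('pics/'+n,img[:,:,::-1])
E
python3 - <<'E'
from h import *
for n in ['scene','side']:
    save(n+'0.png',robot.get_image(n)); c=cam(n)
    print(n,c[2][:3,3].round(3),c[0][0,0])
    for t in ['long_slat','short_slat','starter','roof_frame','calliper','mouse_black','tape_1']:
        for r in robot.masks_of(n,t)[:3]:
            cnt=max(cv2.findContours(r['pixels'].astype('uint8'),0,2)[0],key=cv2.contourArea)
            b=cv2.boxPoints(cv2.minAreaRect(cnt))
            print(t,round(r['conf'],2),r['bbox'],onz(c,b,0.007)[:,:2].round(3).tolist())
print(robot.observe())
E
```

```text
scene [-0.332 -1.288  1.136] 524.7138999009184
long_slat 0.72 [361.0, 267.4, 33.2, 11.4] [[0.515, -0.241], [0.592, -0.293], [0.55, -0.343], [0.475, -0.293]]
long_slat 0.64 [382.1, 358.1, 56.7, 21.9] [[0.275, -0.629], [0.321, -0.58], [0.445, -0.691], [0.395, -0.735]]
long_slat 0.29 [247.5, 195.3, 39.0, 7.8] [[0.411, 0.362], [0.518, 0.289], [0.489, 0.239], [0.384, 0.309]]
short_slat 0.49 [248.7, 193.5, 37.0, 9.9] [[0.411, 0.362], [0.521, 0.287], [0.492, 0.236], [0.384, 0.309]]
starter 0.3 [269.7, 225.6, 47.7, 35.7] [[0.322, 0.072], [0.379, 0.126], [0.444, -0.097], [0.389, -0.141]]
calliper 0.56 [267.8, 222.0, 45.9, 42.9] [[0.318, 0.07], [0.383, 0.133], [0.451, -0.093], [0.388, -0.144]]
mouse_black 0.77 [398.0, 296.2, 24.6, 23.2] [[0.46, -0.469], [0.565, -0.438], [0.56, -0.501], [0.457, -0.529]]
tape_1 0.48 [238.2, 166.4, 23.4, 19.9] [[0.47, 0.598], [0.553, 0.541], [0.493, 0.429], [0.413, 0.483]]
side [0.314 0.989 0.952] 434.79249541779717
long_slat 0.93 [296.4, 207.3, 41.3, 24.3] [[0.587, -0.278], [0.579, -0.349], [0.426, -0.251], [0.438, -0.187]]
long_slat 0.62 [348.9, 157.6, 31.7, 19
[... 959 characters left out ...]
3619625,  0.38282924,  0.04391839,  1.59783277, -0.0178883 ,
        1.16121183, -0.04990316]), 'qd': array([ 7.12849055e-04, -1.33342651e-03, -1.62319863e-04, -4.93938652e-04,
       -7.49309752e-05, -3.98677796e-04, -1.27973542e-04]), 'effort': array([ 4.11281708e-04, -4.33384931e+01,  1.02277055e+00, -2.49901843e+01,
        1.03967520e-02,  1.67123384e-03,  3.16822792e-06]), 'tool_pos': array([ 0.15250345, -0.63189392,  0.25634649]), 'eef_rot': array([5.41910444e-05, 9.92997036e-01, 1.18139256e-01, 1.34323644e-05]), 'force': array([-0.00208312,  0.07296829, -0.02914023]), 'ft_torque': array([-0.00290763,  0.01225204, -0.01426487]), 'grasp_force': 0.0, 'gripper_width': 0.9964365557850466}
```

View pics/scene0.png

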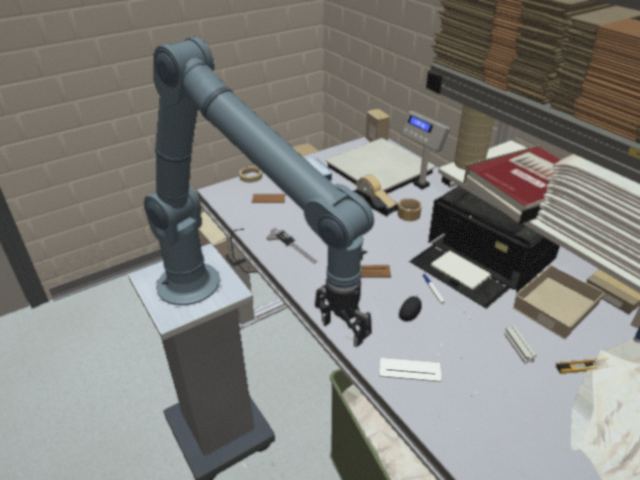

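View pics/side0.png

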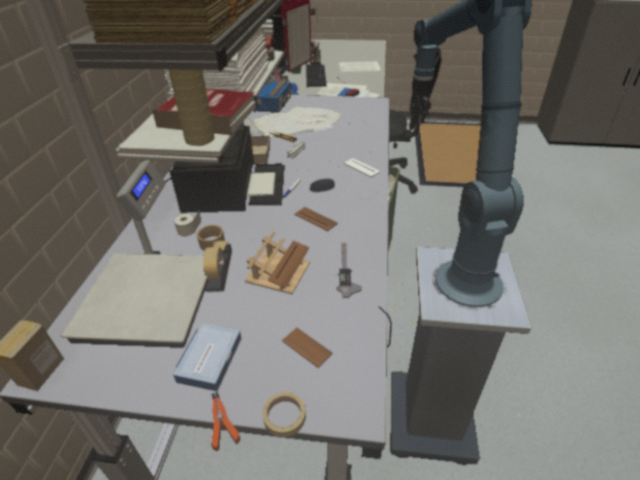

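The scene shows the white decoy at (410,370), the long slat (brown, black line) at (375,271), the short slat at (268,198) and the calliper at (290,245), with the frame hidden by the arm. In the side view the frame and starter are at (280,263), the long slat at (317,218) and the short slat at (308,347). Next I go above them for a wrist view.

carry_out(rows=[0,0,0,0.053,-0.033,-0.006,0.085,0,0,0,0.053,-0.033,-0.006,0.085,0,0,0,0.053,-0.033,-0.006,0.085,0,0,0,0.053,-0.033,-0.006,0.085,0,0,0,0.053,-0.033,-0.006,0.085,0,0,0,0.053,-0.033,-0.006,0.085,0,0,0,0.053,-0.033,-0.006,0.085,0,0,0,0.053,-0.033,-0.006,0.085,0,0,-10,0,0,0,0.085,0,0,-10,0,0,0,0.085,0,0,-10,0,0,0,0.085,0,0,-10,0,0,0,0.085])

```text
clock: 2.3
tool_pos: [0.5015, -0.277, 0.3042]
eef_rot: [0.0, 0.891, 0.453, 0.0]
force: [0.1, 0.0, 0.1]
gripper_width: 0.991
grasp_force: 0.0
```

carry_out(rows=[0,0,-10,0,0,0,0.085,0,0,-10,0,0,0,0.085,0,0,-6,0,0,0,0.085,0,0,0,0,0,0,0.085])

```text
clock: 2.8
tool_pos: [0.5014, -0.2771, 0.3042]
eef_rot: [0.0, 0.769, 0.639, 0.0]
force: [0.1, 0.4, -1.1]
gripper_width: 0.993
grasp_force: 0.0
```

```bash
python3 - <<'E'
from h import *
st=robot.observe(); save('w1.png',robot.get_image('wrist'))
print(st['clock'],st['tool_pos'],rot(st['eef_rot']).as_matrix().round(3),st['q'].round(2))
m=robot.camera_model('wrist');print(np.array(m['T_tool_cam']).round(3),m['K'],m['D'])
c=cam('wrist',st)
for t in ['long_slat','starter','roof_frame']:
        for r in robot.masks_of('wrist',t)[:3]:
            cnt=max(cv2.findContours(r['pixels'].astype('uint8'),0,2)[0],key=cv2.contourArea)
            b=cv2.boxPoints(cv2.minAreaRect(cnt))
            print(t,round(r['conf'],2),b.round(1).tolist(),onz(c,b,0.007)[:,:2].round(4).tolist())
E
```

```text
2.8 [ 0.50139935 -0.27710566  0.30416107] [[ 0.183  0.983  0.   ]
 [ 0.983 -0.183  0.   ]
 [ 0.     0.    -1.   ]] [ 0.76  0.22 -0.38  1.72  0.09  1.22  0.18]
[[ 0.     0.954  0.3    0.077]
 [ 1.    -0.     0.    -0.   ]
 [ 0.     0.3   -0.954 -0.118]
 [ 0.     0.     0.     1.   ]] [[332.55701365   0.         318.59696845]
 [  0.         332.55701365 237.82946936]
 [  0.           0.           1.        ]] [0.00813777 0.         0.         0.         0.        ]
long_slat 0.62 [[253.1999969482422, 188.10000610351562], [271.79998779296875, 144.8000030517578], [389.70001220703125, 195.3000030517578], [371.20001220703125, 238.60000610351562]] [[0.423, -0.2509], [0.4575, -0.2043], [0.5897, -0.2911], [0.559, -0.3435]]
long_slat 0.59 [[234.1999969482422, 413.3999938964844], [244.1999969482422, 408.3999938964844], [246.39999389648438, 412.79998779296875], [236.39999389648438, 417.79998779296875]] [[0.3091, -0.5891], [0.3268, -0.5825], [0.3281, -0.5915], [0.3102, -0.5981]]
```

View pics/w1.png

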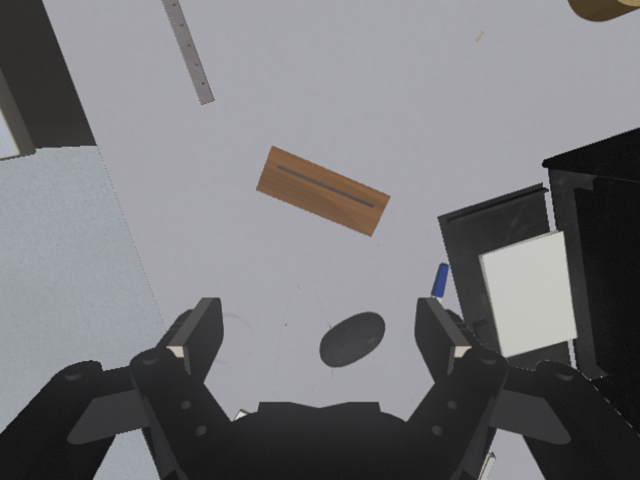

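The wrist view shows the long slat clear at corners (272,146), (390,195), (371,237) and (257,190), with the line nearer the top edge. The calliper beam ends at (207,102) and the mouse is at (352,338). Next I look at the frame from nearer.

carry_out(rows=[0,0,0,0.052,0.006,-0.008,0.085,0,0,0,0.052,0.006,-0.008,0.085,0,0,0,0.052,0.006,-0.008,0.085,0,0,0,0.052,0.006,-0.008,0.085,0,0,0,0,0,0,0.085,0,0,0,0,0,0,0.085])

```text
clock: 3.75
tool_pos: [0.5627, -0.0772, 0.336]
eef_rot: [0.0, 0.768, 0.64, -0.0]
force: [-0.2, -0.5, -0.4]
gripper_width: 0.996
grasp_force: 0.0
```

```bash
cat >> h.py <<'E'
from scipy.optimize import least_squares
def slatfit(c,mask,w,l,x0,t=0.007):
    cnt=max(cv2.findContours(mask.astype('uint8'),0,cv2.CHAIN_APPROX_NONE)[0],key=cv2.contourArea).reshape(-1,2).astype(float)
    B=np.array([[sx*w/2,sy*l/2,z] for sx in(-1,1) for sy in(-1,1) for z in(0,t)])
    def res(p):
        Q=B@R.from_euler('z',p[2]).as_matrix().T+[p[0],p[1],0]
        h=cv2.convexHull(proj(c,Q).astype(np.float32))
        return [cv2.pointPolygonTest(h,(float(a),float(b)),True)-0.5*1 for a,b in cnt]
    s=least_squares(res,x0,loss='soft_l1',diff_step=1e-3,x_scale=[.01,.01,.05])
    return s.x,np.abs(s.fun).mean()
E
python3 - <<'E'
from h import *
import json
st=dict(tool_pos=[0.50139935,-0.27710566,0.30416107],eef_rot=[0,0.769,0.639,0])
c=cam('wrist',st)
im=cv2.imread('pics/w1.png'); hsv=cv2.cvtColor(im,cv2.COLOR_BGR2HSV)
m=((hsv[:,:,1]>70)&(hsv[:,:,0]<25))|False
mm=np.zeros(m.shape,bool); mm[130:250,240:405]=m[130:250,240:405]
mm=cv2.morphologyEx(mm.astype('uint8'),cv2.MORPH_CLOSE,np.ones((7,7)))
p,e=slatfit(c,mm,.058,.160,[0.507,-0.272,1.0]); print('long',p,np.degrees(p[2]),e,mm.sum())
st=robot.observe(); save('w2.png',robot.get_image('wrist'))
print(st['clock'],st['tool_pos'],st['eef_rot'],st['q'].round(2))
json.dump({k:list(st[k]) for k in('tool_pos','eef_rot')},open('w2.json','w'))
E
```

```text
long [ 0.50770891 -0.27295841  0.99042908] 56.747405972501234 0.5726403042263539 5717
3.75 [ 0.56265644 -0.07719404  0.33602433] [ 2.88889244e-04  7.68481885e-01  6.39871353e-01 -3.99208694e-04] [ 0.51  0.21 -0.51  1.68  0.11  1.28 -0.2 ]
```

View pics/w2.png

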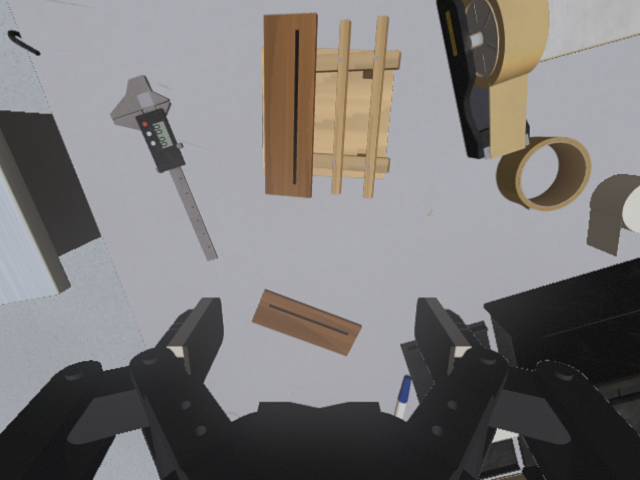

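The frame is clear in view: the starter's corners are at (264,13), (317,13), (312,197) and (265,195), and its line runs (297,30)-(295,184). The long slat is at (307,322). I'll take one closer view for the height.

carry_out(rows=[0,0,0,0.04,-0.008,0.03,0.085,0,0,0,0.04,-0.008,0.03,0.085,0,0,0,0.04,-0.008,0.03,0.085,0,0,0,0,0,0,0.085,0,0,0,0,0,0,0.085])

```text
clock: 4.42
tool_pos: [0.5612, 0.043, 0.2459]
eef_rot: [0.0, 0.769, 0.639, -0.001]
force: [0.4, -1.4, 0.1]
gripper_width: 0.993
grasp_force: 0.0
```

```bash
cat > fit.py <<'E'
from h import *
import json,sys
def brown(im):
    hsv=cv2.cvtColor(im,cv2.COLOR_BGR2HSV); return (hsv[:,:,1]>70)&(hsv[:,:,0]<25)
# dark wood: starter separated from light frame by value of blue
def dark(im): 
    return brown(im)&(im[:,:,2]<170)
def seg(im,roi):
    x0,y0,x1,y1=roi; m=np.zeros(im.shape[:2],'uint8'); m[y0:y1,x0:x1]=dark(im)[y0:y1,x0:x1]
    m=cv2.morphologyEx(m,cv2.MORPH_CLOSE,np.ones((9,9)))
    m=cv2.morphologyEx(m,cv2.MORPH_OPEN,np.ones((9,9)))
    return m
E
python3 - <<'E'
from fit import *
st=robot.observe(); im3=robot.get_image('wrist'); save('w3.png',im3)
json.dump({k:list(st[k]) for k in('tool_pos','eef_rot')},open('w3.json','w'))
print(st['clock'],st['tool_pos'])
im2=cv2.imread('pics/w2.png')
p,e=slatfit(cam('wrist',json.load(open('w2.json'))),seg(im2,(240,280,375,365)),.058,.160,[.507,-.273,.99]); print('long',p,e)
for r in robot.masks_of('wrist','starter')[:2]: print(r['conf'],r['bbox'])
E
```

```text
4.425 [0.56116273 0.04302303 0.24594885]
long [ 0.5070109  -0.27441856  0.99357078] 1.1605005762738179
0.6 [279.2, 131.4, 66.9, 196.0]
0.36 [274.9, 129.9, 167.9, 202.0]
```

View pics/w3.png

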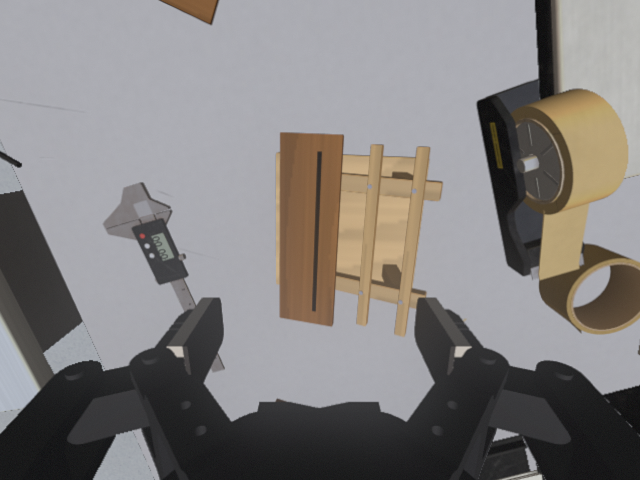

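The closer view shows the starter at corners (281,133), (343,135), (333,325) and (280,318), with its line from (319,152) to (314,311). Now a joint fit of both views.

```bash
cat >> fit.py <<'E'
TILT=np.radians(14.6)
def Rs(yaw): return (R.from_euler('z',yaw)*R.from_euler('y',-TILT)).as_matrix()
E
python3 - <<'E'
from fit import *
V=[]
for n,roi,ln in[('w2',(255,5,325,205),[(297,30),(295,184)]),('w3',(272,125,350,332),[(319,152),(314,311)])]:
    im=cv2.imread(f'pics/{n}.png'); 
    m=np.zeros(im.shape[:2],'uint8'); x0,y0,x1,y1=roi
    hsv=cv2.cvtColor(im,cv2.COLOR_BGR2HSV)
    d=((im[:,:,2].astype(int)<175)&(hsv[:,:,1]>90)|(im.max(2)<70))
    m[y0:y1,x0:x1]=d[y0:y1,x0:x1]
    m=cv2.morphologyEx(m,cv2.MORPH_CLOSE,np.ones((9,9))); m=cv2.morphologyEx(m,cv2.MORPH_OPEN,np.ones((15,15)))
    cnt=max(cv2.findContours(m,0,cv2.CHAIN_APPROX_NONE)[0],key=cv2.contourArea).reshape(-1,2).astype(float)
    print(n,cv2.boundingRect(cnt.astype(int)),m.sum())
    V.append((cam('wrist',json.load(open(n+'.json'))),cnt,np.array(ln,float),im))
B=np.array([[sx*.029,sy*.095,z] for sx in(-1,1) for sy in(-1,1) for z in(0,.007)])
L=np.array([[.009,.08,.007],[.009,-.08,.007]])
def res(p,V=V,w=4):
    o=[]
    for c,cnt,ln,_ in V:
        T=lambda X:X@Rs(p[3]).T+p[:3]
        h=cv2.convexHull(proj(c,T(B)).astype(np.float32))
        o+=[cv2.pointPolygonTest(h,(float(a),float(b)),True)-.5 for a,b in cnt]
        o+=list(w*(proj(c,T(L))-ln).ravel())
    return np.array(o)
for VV in(V,V[:1],V[1:]):
    s=least_squares(lambda p:res(p,VV),[.56,0,.05,-.17],loss='soft_l1',diff_step=1e-3,x_scale=[.01,.01,.01,.05])
    print(s.x.round(4),np.degrees(s.x[3]),np.abs(s.fun).mean())
    if VV is V: S=s.x
for c,cnt,ln,im in V: print(proj(c,L@Rs(S[3]).T+S[:3]).round(1).tolist(),ln.tolist())
np.save('S.npy',S)
c,cnt,_,im=V[1]
im=im.copy(); cv2.polylines(im,[cv2.convexHull(proj(c,B@Rs(S[3]).T+S[:3]).astype(np.float32)).astype(int)],1,(0,255,0),1)
# target slat outline
O=S[:3]+Rs(S[3])@[.038,0,.007]
print('target long origin',O,'short',O+Rs(S[3])@[.038,0,.007])
E
```

```text
w2 (264, 14, 53, 182) 9124
w3 (280, 134, 63, 189) 10933
[ 0.5484  0.0265  0.0465 -0.2215] -12.69061027073835 0.5023237910634278
[ 0.548   0.027   0.0452 -0.2215] -12.691448495471171 0.40963438812575076
[ 0.5486  0.026   0.0458 -0.2215] -12.690563371916635 0.4556952896665173
[[297.2, 30.5], [294.5, 183.6]] [[297.0, 30.0], [295.0, 184.0]]
[[319.1, 151.4], [313.5, 309.4]] [[319.0, 152.0], [314.0, 311.0]]
target long origin [0.58253697 0.01876369 0.06280884] short [0.6166902  0.0110728  0.07916144]
```

```bash
cat >> fit.py <<'E'
def plan(P,Rt):
    st=robot.observe(); R0=rot(st['eef_rot']); d=np.array(P)-st['tool_pos']
    print('clock',st['clock'],'turn',(R0.inv()*R.from_matrix(Rt)).as_rotvec(degrees=True).round(2),'shift before',R0.inv().apply(d).round(4),'shift after turn',(Rt.T@d).round(4),'q',st['q'].round(2),'F',st['force'].round(1),'gw',round(st['gripper_width']*85.4,1),'world d',d.round(4))
def Rdown(yaw): # tool y along yaw, z down
    y=np.array([np.cos(yaw),np.sin(yaw),0]); z=np.array([0,0,-1]); return np.c_[np.cross(y,z),y,z]
E
python3 -c "
from fit import *
plan([.5073,-.2737,.1],Rdown(.992))"
```

```text
clock 4.525 turn [ 6.000e-02  1.000e-01 -6.754e+01] shift before [-0.3207  0.0049  0.1471] shift after turn [-0.1273 -0.2946  0.1468] q [ 0.34  0.28 -0.57  1.8   0.17  1.11 -0.47] F [-0.1 -0.3 -0.2] gw 85.1 world d [-0.0545 -0.3163 -0.1468]
```

carry_out(rows=[0,0,0,-0.0535,0.0008,0.02,0.085,0,0,0,-0.0535,0.0008,0.02,0.085,0,0,0,-0.0535,0.0008,0.02,0.085,0,0,0,-0.0535,0.0008,0.02,0.085,0,0,0,-0.0535,0.0008,0.02,0.085,0,0,0,-0.0535,0.0008,0.02,0.085,0,0,-10,0,0,0,0.068,0,0,-10,0,0,0,0.068,0,0,-10,0,0,0,0.068,0,0,-10,0,0,0,0.068,0,0,-10,0,0,0,0.068,0,0,-10,0,0,0,0.068])

```text
clock: 6.02
tool_pos: [0.5072, -0.2739, 0.1271]
eef_rot: [0.001, 0.345, 0.939, -0.001]
force: [-0.5, 0.0, -0.0]
gripper_width: 0.797
grasp_force: 0.0
```

carry_out(rows=[0,0,-7.5,0,0,0,0.068,0,0,0,0,0,0,0.068])

```text
clock: 6.28
tool_pos: [0.5071, -0.2735, 0.1268]
eef_rot: [0.001, 0.286, 0.958, -0.001]
force: [-0.3, 0.2, -0.1]
gripper_width: 0.797
grasp_force: 0.0
```

```bash
python3 -c "
from fit import *
plan([.5073,-.2737,.04],Rdown(.992))
save('w4.png',robot.get_image('wrist'))"
```

```text
clock 6.275 turn [-0.04  0.09 -0.07] shift before [-0.0001  0.      0.0868] shift after turn [-0.0002 -0.0001  0.0868] q [ 0.94  0.47 -0.62  1.86  0.34  0.92  1.14] F [-0.3  0.2 -0.1] gw 68.0 world d [ 0.0002 -0.0002 -0.0868]
```

View pics/w4.png

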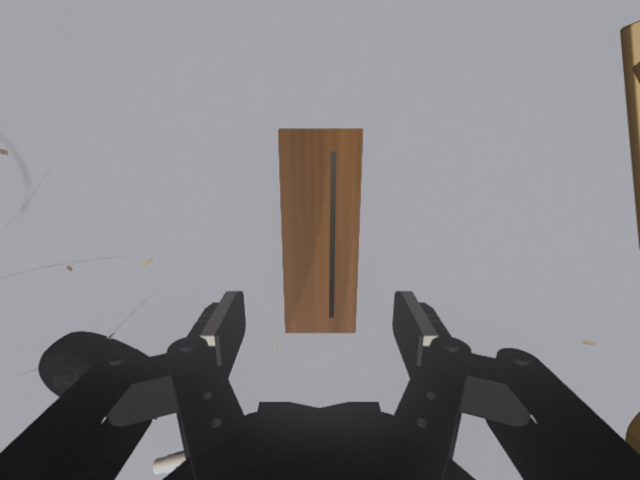

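The slat is square and centred between the fingers (x about 320), with the line on the +y side. I descend.

```bash
python3 -c "
from fit import *
st=robot.observe(); im=cv2.imread('pics/w4.png')
print(slatfit(cam('wrist',st),seg(im,(270,120,370,340)),.058,.160,[.507,-.2735,.992]))"
```

```text
(array([ 0.50797212, -0.27219697,  0.99084816]), np.float64(0.37581460348206125))
```

carry_out(rows=[0,0,0,0,0,0.03,0.068,0,0,0,0,0,0.03,0.068,0,0,0,0,0,0.03,0.068,0,0,0,0,0,0.008,0.068,0,0,0,0,0,0,0.068])

```text
clock: 6.95
tool_pos: [0.5074, -0.2714, 0.0282]
eef_rot: [-0.0, 0.284, 0.959, -0.0]
force: [-0.1, 0.1, 0.5]
gripper_width: 0.793
grasp_force: 0.0
```

carry_out(rows=[0,0,0,0,0,0.004,0.066,0,0,0,0,0,0,0.066])

```text
clock: 7.2
tool_pos: [0.5081, -0.2714, 0.025]
eef_rot: [0.001, 0.284, 0.959, -0.0]
force: [-0.3, 0.2, 0.3]
gripper_width: 0.775
grasp_force: 0.0
```

carry_out(rows=[0,0,0,0,0,0.002,0.066,0,0,0,0,0,0,0.066])

```text
clock: 7.45
tool_pos: [0.5075, -0.271, 0.0223]
eef_rot: [0.0, 0.283, 0.959, -0.0]
force: [-0.1, 0.7, 0.1]
gripper_width: 0.772
grasp_force: 0.0
```

carry_out(rows=[0,0,0,0,0,0.0015,0.066,0,0,0,0,0,0,0.066])

```text
clock: 7.7
tool_pos: [0.5074, -0.2709, 0.0205]
eef_rot: [-0.0, 0.283, 0.959, 0.0]
force: [-0.3, -0.1, -0.3]
gripper_width: 0.774
grasp_force: 0.0
```

carry_out(rows=[0,0,0,0,0,0.0015,0.064,0,0,0,0,0,0,0.064])

```text
clock: 7.95
tool_pos: [0.5076, -0.271, 0.0191]
eef_rot: [0.0, 0.283, 0.959, 0.0]
force: [1.1, 0.4, -0.1]
gripper_width: 0.75
grasp_force: 0.3
```

carry_out(rows=[0,0,0,0,0,0.0015,0.064,0,0,0,0,0,0,0.064])

```text
clock: 8.2
tool_pos: [0.5077, -0.271, 0.019]
eef_rot: [-0.0, 0.283, 0.959, -0.0]
force: [-2.3, 0.9, 10.9]
gripper_width: 0.749
grasp_force: 5.0
```

carry_out(rows=[0,0,0,0,0,-0.0035,0.064,0,0,0,0,0,0,0.055,0,0,0,0,0,0,0.05,0,0,0,0,0,0,0.05,0,0,0,0,0,0,0.05], squeeze=50)

```text
clock: 8.82
tool_pos: [0.5078, -0.2712, 0.0221]
eef_rot: [0.0, 0.284, 0.959, -0.0]
force: [-3.7, 1.0, 8.2]
gripper_width: 0.655
grasp_force: 52.0
```

carry_out(rows=[0,0,0,0,0,-0.02,0.05,0,0,0,0,0,-0.05,0.05,0,0,0,0,0,-0.05,0.05,0,0,0,0,0,-0.05,0.05,0,0,0,0,0,0,0.05])

```text
clock: 9.45
tool_pos: [0.5111, -0.272, 0.197]
eef_rot: [0.006, 0.283, 0.959, -0.001]
force: [0.4, 0.4, -0.8]
gripper_width: 0.657
grasp_force: 54.1
```

```bash
python3 - <<'E'
from fit import *
S=np.load('S.npy'); Rn=Rs(S[3])
# tool at place: y = slat +x, z = -slat z
Rt=np.c_[np.cross(Rn[:,0],-Rn[:,2]),Rn[:,0],-Rn[:,2]]; np.save('Rt.npy',Rt)
O=S[:3]+Rn@[.038,0,.007]
st=robot.observe(); print(st['tool_pos'],st['gripper_width']*85.4,st['grasp_force'],st['force'])
# TCP stands ~19.5mm above slat underside
plan(O+Rn@[0,0,.0195+.05],Rt)
save('w5.png',robot.get_image('wrist'))
E
```

```text
[ 0.51113601 -0.27203536  0.19704445] 56.08791862230535 54.12549018859863 [ 0.40648863  0.44882395 -0.83928961]
clock 9.45 turn [-12.32  -8.35  69.44] shift before [0.1153 0.2768 0.0659] shift after turn [ 0.2994 -0.0283  0.0619] q [ 0.98  0.39 -0.67  1.81  0.28  1.03  1.19] F [ 0.4  0.4 -0.8] gw 56.1 world d [ 0.0543  0.2946 -0.067 ]
```

View pics/w5.png

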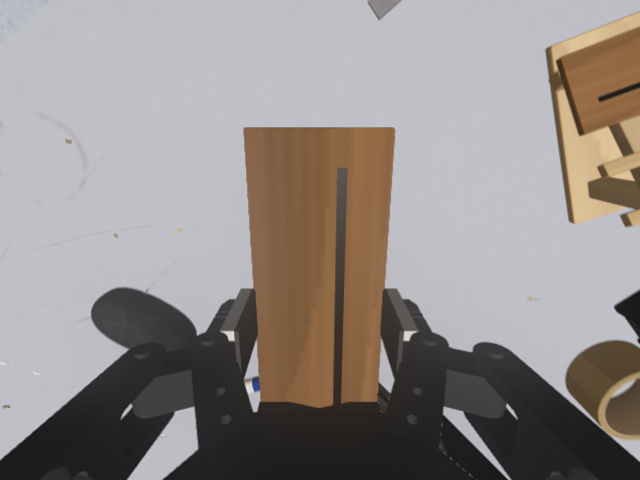

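The slat is gripped at its middle, with far corners at (244,128) and (394,127) and the line's end at (342,168). I'll check its pose in the tool.

```bash
python3 - <<'E'
from fit import *
m=robot.camera_model('wrist'); c=(np.array(m['K']),np.array(m['D']),np.array(m['T_tool_cam']))
g=cv2.imread('pics/w5.png')
hsv=cv2.cvtColor(g,cv2.COLOR_BGR2HSV); d=(hsv[:,:,1]>90)
rows={r:np.where(d[r,230:410])[0][[0,-1]]+230 for r in(140,180,220,260)}
col={k:np.where(d[100:200,k])[0][0]+100 for k in(255,290,330,380)}
print(rows,col)
# params: x offset, y offset, top z, pitch(about tool y), yaw
def res(p):
    Rr=R.from_euler('yz',[p[3],p[4]]).as_matrix(); T=lambda X:np.array(X)@Rr.T+[p[0],p[1],p[2]]
    a=proj(c,T([[.08,-.029,0],[.08,.029,0],[0.02,-.029,0],[0.02,.029,0]]));o=[]
    for r,(l,h) in rows.items():
        for (i,j,v) in((0,2,l-.5),(1,3,h+.5)):
            t=(r-a[i,1])/(a[j,1]-a[i,1]); o.append(a[i,0]+t*(a[j,0]-a[i,0])-v)
    for k,v in col.items():
        t=(k-a[0,0])/(a[1,0]-a[0,0]); o.append(a[0,1]+t*(a[1,1]-a[0,1])-v+.5)
    le=proj(c,T([[.065,.009,0]]))[0]; o+=[.7*(le[1]-168),.7*(le[0]-342)]
    return o
s=least_squares(res,[0,0,.0145,0,0]); print(s.x.round(4),np.degrees(s.x[3:]),np.round(s.fun,1))
E
```

```text
{140: array([245, 393]), 180: array([247, 390]), 220: array([250, 388]), 260: array([253, 385])} {255: np.int64(128), 290: np.int64(128), 330: np.int64(128), 380: np.int64(128)}
[-0.0012  0.0005  0.0172  0.0097 -0.0006] [ 0.5579012  -0.03338172] [-0.3  0.1  0.4  0.4  0.1 -0.3 -0.2  0.1  0.1  0.1  0.1  0.1 -0.5 -0.4]
```

carry_out(rows=[-1.76,-1.19,9.92,0,0,0,0.05,-1.76,-1.19,9.92,0,0,0,0.05,-1.76,-1.19,9.92,0,0,0,0.05,-1.76,-1.19,9.92,0,0,0,0.05,-1.76,-1.19,9.92,0,0,0,0.05,-1.76,-1.19,9.92,0,0,0,0.05,-1.76,-1.19,9.92,0,0,0,0.05,0,0,0,0.05,-0.005,0,0.05,0,0,0,0.05,-0.005,0,0.05,0,0,0,0.05,-0.005,0,0.05,0,0,0,0.05,-0.005,0,0.05,0,0,0,0.05,-0.005,0,0.05])

```text
clock: 11.0
tool_pos: [0.5369, -0.0204, 0.184]
eef_rot: [0.093, 0.776, 0.62, 0.076]
force: [0.3, -0.5, -1.0]
gripper_width: 0.654
grasp_force: 54.1
```

carry_out(rows=[0,0,0,0.045,-0.003,0.02,0.05,0,0,0,0,0,0.02,0.05,0,0,0,0,0,0,0.05,0,0,0,0,0,0,0.05])

```text
clock: 11.5
tool_pos: [0.5544, 0.0198, 0.1459]
eef_rot: [0.093, 0.776, 0.619, 0.076]
force: [-0.2, 0.5, -1.3]
gripper_width: 0.656
grasp_force: 54.1
```

```bash
python3 - <<'E'
from fit import *
S=np.load('S.npy'); Rn=Rs(S[3]); Rt=np.load('Rt.npy')
O=S[:3]+Rn@[.038,0,.007]
plan(O+Rn@[-.0003,.001,.022+.03],Rt)
save('w6.png',robot.get_image('wrist'))
E
```

```text
clock 11.5 turn [-0.74 -0.13 -0.14] shift before [0.0061 0.0059 0.0353] shift after turn [0.0062 0.0055 0.0353] q [ 0.38  0.28 -0.6   2.06  0.42  0.66 -0.71] F [-0.2  0.5 -1.3] gw 56.0 world d [ 0.0152  0.0029 -0.0328]
```

View pics/w6.png

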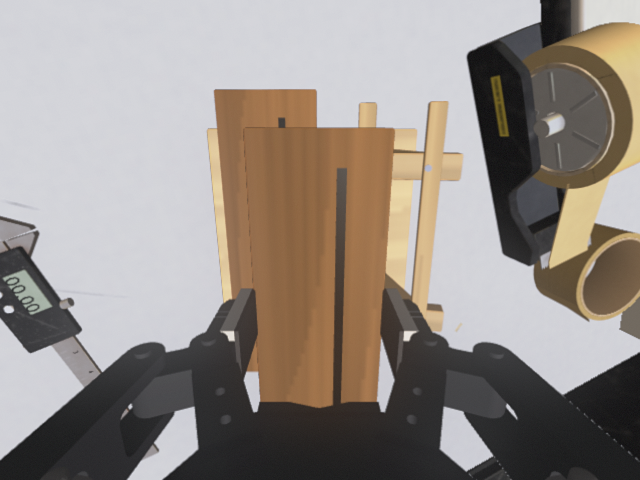

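The held slat is over the starter, whose line end shows at (281,122). I align it and descend to just above.

carry_out(rows=[-0.74,-0.13,-0.14,0.006,0.0055,0.0175,0.05,0,0,0,0,0,0.0175,0.05,0,0,0,0,0,0.014,0.05,0,0,0,0,0,0.01,0.05,0,0,0,0,0,0,0.05,0,0,0,0,0,0,0.05])

```text
clock: 12.3
tool_pos: [0.5766, 0.0224, 0.0913]
eef_rot: [0.1, 0.774, 0.62, 0.081]
force: [-1.1, -0.6, -1.4]
gripper_width: 0.661
grasp_force: 54.1
```

```bash
python3 - <<'E'
from fit import *
S=np.load('S.npy'); Rn=Rs(S[3]); Rt=np.load('Rt.npy')
O=S[:3]+Rn@[.038,0,.007]
plan(O+Rn@[-.0003,.001,.022],Rt)
im=robot.get_image('wrist'); st=robot.observe(); c=cam('wrist',st)
im=cv2.resize(im[60:330,190:450],None,fx=2.2,fy=2.2,interpolation=cv2.INTER_CUBIC)
save('w7.png',im)
L=np.array([[.009,.08,.007],[.009,-.08,.007]])
print(((proj(c,L@Rn.T+S[:3])-[190,60])*2.2).round(0))
E
```

```text
clock 12.3 turn [ 0.15 -0.08  0.07] shift before [-0.0013 -0.0011  0.0072] shift after turn [-0.0012 -0.0011  0.0072] q [ 0.3   0.4  -0.52  2.05  0.57  0.56 -0.84] F [-1.1 -0.6 -1.4] gw 56.5 world d [ 0.0005 -0.0014 -0.0072]
[[127. 157.]
 [165. 811.]]
```

View pics/w7.png

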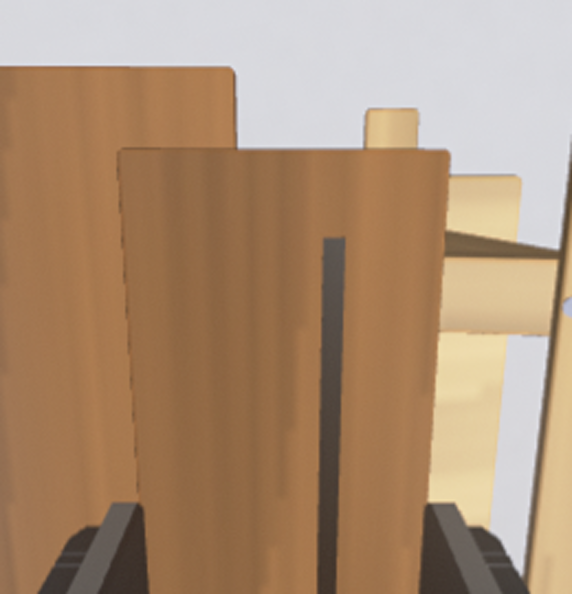

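The slat hovers about 7 mm above with the starter's line covered, as expected. I correct by 1 mm and lower to contact.

carry_out(rows=[0,0,0,-0.0013,-0.0011,0.003,0.05,0,0,0,0,0,0.002,0.05,0,0,0,0,0,0,0.05])

```text
clock: 12.72
tool_pos: [0.576, 0.0208, 0.0865]
eef_rot: [0.1, 0.774, 0.62, 0.08]
force: [-3.4, -0.6, 5.9]
gripper_width: 0.659
grasp_force: 54.9
```

carry_out(rows=[0,0,0,0,0,0.0015,0.05,0,0,0,0,0,0,0.05])

```text
clock: 12.98
tool_pos: [0.576, 0.0208, 0.0864]
eef_rot: [0.101, 0.774, 0.62, 0.079]
force: [-9.9, -0.3, 17.4]
gripper_width: 0.658
grasp_force: 56.3
```

```bash
cat > pl.py <<'E'
from fit import *
S=np.load('S.npy'); Rn=Rs(S[3]); Rt=np.load('Rt.npy')
O=S[:3]+Rn@[.038,0,.007]
plan(O+Rn@[-.0003,.001,.022],Rt)
E
python3 pl.py
```

```text
clock 12.975 turn [0.09 0.13 0.07] shift before [0.0004 0.0003 0.0025] shift after turn [0.0004 0.0003 0.0025] q [ 0.29  0.41 -0.51  2.05  0.58  0.56 -0.85] F [-9.9 -0.3 17.4] gw 56.2 world d [ 0.001   0.0002 -0.0023]
```

carry_out(rows=[0,0,0,0,0,-0.001,0.05,0,0,0,0,0,0,0.06,0,0,0,0,0,0,0.066,0,0,0,0,0,-0.001,0.07,0,0,0,0,0,0,0.07,0,0,0,0,0,0,0.07,0,0,0,0,0,-0.02,0.07,0,0,0,0,0,-0.03,0.07,0,0,0,0,0,-0.05,0.07,0,0,0,0,0,-0.05,0.07,0,0,0,-0.02,0,0,0.07,0,0,0,0,0,0,0.07])

```text
clock: 14.48
tool_pos: [0.5342, 0.0079, 0.2317]
eef_rot: [0.101, 0.775, 0.619, 0.08]
force: [0.3, -0.1, 0.7]
gripper_width: 0.821
grasp_force: 0.0
```

```bash
python3 - <<'E'
from fit import *
st=robot.observe(); im=robot.get_image('wrist'); print(st['clock'],st['tool_pos'],st['q'].round(2))
json.dump({k:list(st[k]) for k in('tool_pos','eef_rot')},open('w8.json','w'))
save('w8.png',im)
S=np.load('S.npy'); Rn=Rs(S[3]);c=cam('wrist',st)
L=np.array([[.009,.08,.014],[.009,-.08,.014],[.067,.08,.014],[.067,-.08,.014],[.047,.065,.014],[.047,-.065,.014]])
print('expected',proj(c,L@Rn.T+S[:3]).round(1).tolist())
E
```

```text
14.475 [0.53422866 0.00790562 0.2316531 ] [ 0.49  0.11 -0.66  2.04  0.23  0.79 -0.52]
expected [[282.3, 101.0], [288.1, 284.1], [355.1, 100.9], [349.7, 284.0], [329.8, 120.9], [328.6, 269.3]]
```

View pics/w8.png

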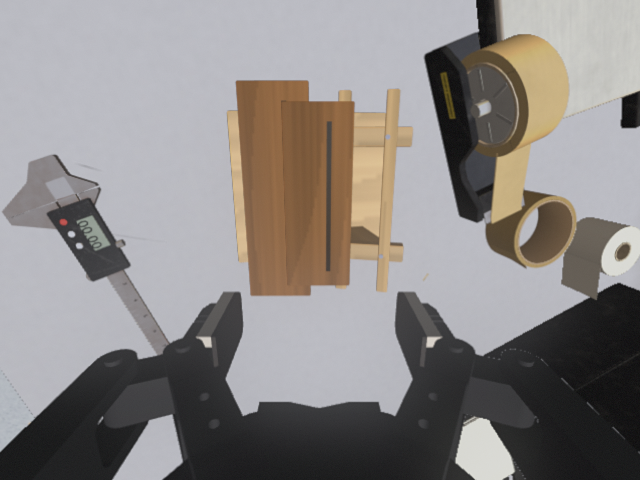

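The slat lies flat with far corners at (281,101) and (354,101) and its line from (329,122) to (328,271), within about 1 px of expected. I check it numerically and plan the short slat.

```bash
cat > chk.py <<'E'
from fit import *
st=json.load(open('w8.json')); c=cam('wrist',st); im=cv2.imread('pics/w8.png')
S=np.load('S.npy'); Rn=Rs(S[3])
d=np.zeros(im.shape[:2],'uint8'); d[110:285,318:338]=(im.max(2)[110:285,318:338]<95)
ys,xs=np.where(d); 
f=np.polyfit(ys,xs,1); print('line rows',ys.min(),ys.max()+1,'cols at ends',np.polyval(f,[ys.min(),ys.max()]))
def onslat(px,z): # intersect with starter-frame plane z -> starter coords
    o,dd=ray(c,px); n=Rn[:,2]; t=((S[:3]+n*z-o)@n)/(dd@n); return ((o+dd*t[:,None])-S[:3])@Rn
e=[(np.polyval(f,y),y) for y in(ys.min(),ys.max()+1)]
print('line ends in starter frame (expect .047,+-.065)',onslat(e,.014).round(4))
# starter outer corners by hsv
hsv=cv2.cvtColor(im,cv2.COLOR_BGR2HSV); w=(im[:,:,2].astype(int)<175)&(hsv[:,:,1]>90)
col=[np.where(w[60:320,k])[0][[0,-1]]+60 for k in(255,275,300)]
print('starter ends',[onslat([(k,a),(k,b+1)],.007)[:,1].round(4).tolist() for k,(a,b) in zip((255,275,300),col)])
row=[np.where(w[r,200:300])[0][0]+200 for r in(100,150,200,280)]
print('starter low edge (-.029)',[onslat([(v,r)],.007)[0,0].round(4) for v,r in zip(row,(100,150,200,280))],row)
# gradient of tail edge
g=cv2.GaussianBlur(im,(1,7),2).astype(float).sum(2)
for r in(115,130,150,175,200,225,250,270):
    p=g[r,270:300]; k=np.argsort(-np.abs(np.diff(p)))[:2]+270.5; print(r,k,np.diff(p)[np.argsort(-np.abs(np.diff(p)))[:2]].round(0),onslat([(k[0]+.5,r)],.014)[0,0].round(4))
w2=w[:, :]; 
for k in(335,342): 
    a=np.where(w[80:300,k])[0]+80; print('slat ends col',k,a.min(),a.max()+1,onslat([(k,a.min()),(k,a.max()+1)],.014)[:,1].round(4))
E
python3 chk.py; python3 -c "
from fit import *
plan([.455,.2,.29],Rdown(np.radians(-12.7)))"
```

```text
line rows 122 271 cols at ends [328.83304343 327.61153347]
line ends in starter frame (expect .047,+-.065) [[ 0.0462  0.0642  0.014 ]
 [ 0.0461 -0.0667  0.014 ]]
starter ends [[0.0954, -0.0949], [0.0954, -0.095], [0.0954, -0.095]]
starter low edge (-.029) [np.float64(-0.0286), np.float64(-0.029), np.float64(-0.0286), np.float64(-0.0282)] [np.int64(237), np.int64(240), np.int64(244), np.int64(250)]
115 [280.5 282.5] [-40.   9.] 0.0076
130 [281.5 282.5] [-47.  14.] 0.008
150 [281.5 282.5] [-22. -13.] 0.0074
175 [282.5 271.5] [-36.   7.] 0.0076
200 [283.5 284.5] [-49.  15.] 0.0077
225 [284.5 285.5] [-43.  10.] 0.0079
250 [285.5 274.5] [-35.   8.] 0.008
270 [285.5 286.5] [-26.  -9.] 0.0074
slat ends col 335 102 285 [ 0.0792 -0.081 ]
slat ends col 342 101 286 [ 0.08   -0.0821]
clock 14.525 turn [ 1.469e+01 -1.000e-02 -2.000e-02] shift before [ 0.1689 -0.1003 -0.0873] shift after turn [ 0.1689 -0.1191 -0.0591] q [ 0.49  0.11 -0.66  2.05  0.23  0.78 -0.52] F [-0.1  0.1  0.7] gw 69.9 world d [-0.0791  0.191   0.0591]
```

The long slat is within about 1 mm of nominal, so I accept it and go to the short slat.

```bash
python3 -c "
from fit import *
plan([.455,.297,.18],Rdown(np.radians(-12.7)))
plan([.455,.297,.18],Rdown(np.radians(57)))"
```

```text
clock 14.525 turn [ 1.469e+01 -1.000e-02 -2.000e-02] shift before [ 0.2635 -0.1489  0.0137] shift after turn [ 0.2636 -0.1404  0.0509] q [ 0.49  0.11 -0.66  2.05  0.23  0.78 -0.52] F [-0.1  0.1  0.7] gw 69.9 world d [-0.0791  0.288  -0.0509]
clock 14.525 turn [ 12.83   8.92 -69.32] shift before [ 0.2635 -0.1489  0.0137] shift after turn [0.2232 0.1985 0.0509] q [ 0.49  0.11 -0.66  2.05  0.23  0.78 -0.52] F [-0.1  0.1  0.7] gw 69.9 world d [-0.0791  0.288  -0.0509]
```

carry_out(rows=[0,0,0,0.044,-0.025,0,0.07,0,0,0,0.044,-0.025,0,0.07,0,0,0,0.044,-0.025,0,0.07,0,0,0,0.044,-0.025,0,0.07,0,0,0,0.044,-0.025,0.007,0.07,0,0,0,0.044,-0.025,0.007,0.07,1.83,1.27,-9.9,0,0,0,0.07,1.83,1.27,-9.9,0,0,0,0.07,1.83,1.27,-9.9,0,0,0,0.07,1.83,1.27,-9.9,0,0,0,0.07,1.83,1.27,-9.9,0,0,0,0.07,1.83,1.27,-9.9,0,0,0,0.07])

```text
clock: 16.02
tool_pos: [0.4532, 0.2987, 0.1788]
eef_rot: [0.014, 0.362, 0.932, 0.012]
force: [-0.7, 0.1, -0.8]
gripper_width: 0.817
grasp_force: 0.0
```

carry_out(rows=[1.83,1.27,-9.9,0,0,0,0.07,0,0,0,0,0,0,0.07])

```text
clock: 16.27
tool_pos: [0.4538, 0.2989, 0.1787]
eef_rot: [-0.001, 0.284, 0.959, 0.001]
force: [-0.6, -0.6, 0.5]
gripper_width: 0.818
grasp_force: 0.0
```

```bash
cat > sh.py <<'E'
from fit import *
st=robot.observe(); im=robot.get_image('wrist'); save('s_%.1f.png'%st['clock'],im); c=cam('wrist',st)
rs=robot.masks_of('wrist','short_slat')[:2]
for r in rs: print(r['conf'],r['bbox'])
b=im[:,:,::-1].copy(); hsv=cv2.cvtColor(b,cv2.COLOR_BGR2HSV)
m=cv2.morphologyEx(((hsv[:,:,1]>90)&(hsv[:,:,0]<25)).astype('uint8'),cv2.MORPH_OPEN,np.ones((9,9)))
n,l,s,ce=cv2.connectedComponentsWithStats(m); print(s[1:].tolist())
k=1+int(np.argmin([np.hypot(*(a-(320,230))) for a in ce[1:]]))
p,e=slatfit(c,l==k,.058,.130,[.455,.297,1.0]); print('short',p,np.degrees(p[2]),e)
for z in(.1,.03): plan([p[0],p[1],z],Rdown(p[2]))
E
python3 sh.py
```

```text
0.73 [281.0, 150.8, 70.6, 144.1]
[[550, 71, 45, 97, 1848], [469, 113, 11, 20, 203], [635, 148, 5, 9, 45], [282, 154, 67, 138, 8645], [577, 159, 63, 136, 4159], [606, 170, 9, 10, 90], [119, 422, 63, 58, 2629]]
short [0.45528708 0.29345327 0.97864338] 56.072135317976894 0.8365205481516715
clock 16.375 turn [ 0.02 -0.04  0.91] shift before [-0.0046 -0.0034  0.079 ] shift after turn [-0.0046 -0.0033  0.079 ] q [ 0.24  0.5  -1.09  1.89  0.51  1.06 -0.07] F [-0.3  0.7 -0. ] gw 70.1 world d [ 0.002  -0.0053 -0.079 ]
clock 16.375 turn [ 0.02 -0.04  0.91] shift before [-0.0047 -0.0034  0.149 ] shift after turn [-0.0046 -0.0033  0.149 ] q [ 0.24  0.5  -1.09  1.89  0.51  1.06 -0.07] F [-0.3  0.7 -0. ] gw 70.1 world d [ 0.002  -0.0053 -0.149 ]
```

carry_out(rows=[0,0,0.9,-0.0046,-0.0033,0.03,0.07,0,0,0,0,0,0.03,0.07,0,0,0,0,0,0,0.07,0,0,0,0,0,0,0.07])

```text
clock: 16.88
tool_pos: [0.4561, 0.2939, 0.1208]
eef_rot: [0.001, 0.291, 0.957, 0.001]
force: [0.0, -0.1, 0.7]
gripper_width: 0.819
grasp_force: 0.0
```

```bash
python3 sh.py
```

```text
0.95 [276.5, 150.6, 84.8, 169.6]
[[621, 36, 19, 29, 363], [509, 53, 40, 120, 2016], [598, 135, 42, 36, 751], [276, 152, 83, 168, 13109], [145, 473, 18, 7, 115]]
short [0.45582901 0.29325022 0.9791055 ] 56.09861267872955 0.7748897481055594
clock 16.975 turn [0.19 0.12 0.09] shift before [ 0.0004 -0.0013  0.0214] shift after turn [ 0.0003 -0.0012  0.0214] q [ 0.18  0.57 -1.02  1.93  0.59  0.97 -0.13] F [ 0.2 -0.6  0.5] gw 69.9 world d [-0.001  -0.0008 -0.0214]
clock 16.975 turn [0.19 0.12 0.09] shift before [ 0.0005 -0.0015  0.0914] shift after turn [ 0.0003 -0.0012  0.0914] q [ 0.18  0.57 -1.02  1.93  0.59  0.97 -0.13] F [ 0.2 -0.6  0.5] gw 69.9 world d [-0.001  -0.0008 -0.0914]
```

carry_out(rows=[0.2,0.1,0.1,0.0003,-0.0012,0.03,0.068,0,0,0,0,0,0.03,0.067,0,0,0,0,0,0.03,0.066,0,0,0,0,0,0.006,0.066,0,0,0,0,0,0,0.066])

```text
clock: 17.6
tool_pos: [0.4557, 0.2927, 0.0247]
eef_rot: [-0.0, 0.292, 0.957, -0.001]
force: [-0.0, 0.1, -0.2]
gripper_width: 0.775
grasp_force: 0.0
```

```bash
python3 -c "
from fit import *
plan([.4558,.2933,.0205],Rdown(.979))"
```

```text
clock 17.6 turn [-0.09 -0.03 -0.01] shift before [0.0002 0.0006 0.0042] shift after turn [0.0002 0.0006 0.0042] q [ 0.08  0.71 -0.88  1.96  0.74  0.83 -0.24] F [-0.   0.1 -0.2] gw 66.2 world d [ 0.0001  0.0006 -0.0042]
```

carry_out(rows=[0,0,0,0.0002,0.0005,0.0035,0.066,0,0,0,0,0,0,0.064,0,0,0,0,0,0,0.058,0,0,0,0,0,0,0.05,0,0,0,0,0,0,0.05,0,0,0,0,0,0,0.05], squeeze=50)

```text
clock: 18.35
tool_pos: [0.4558, 0.2931, 0.0214]
eef_rot: [-0.0, 0.292, 0.957, -0.001]
force: [-0.6, -0.6, 6.7]
gripper_width: 0.66
grasp_force: 53.2
```

carry_out(rows=[0,0,0,0,0,-0.02,0.05,0,0,0,0,0,-0.05,0.05,0,0,0,0,0,-0.05,0.05,0,0,0,0,0,-0.06,0.05,0,0,0,0,0,-0.03,0.05,0,0,0,0,0,0,0.05])

```text
clock: 19.1
tool_pos: [0.4569, 0.2945, 0.2338]
eef_rot: [0.002, 0.291, 0.957, 0.001]
force: [-0.4, -0.6, -0.7]
gripper_width: 0.66
grasp_force: 53.8
```

```bash
cat > held.py <<'E'
from fit import *
m=robot.camera_model('wrist'); c=(np.array(m['K']),np.array(m['D']),np.array(m['T_tool_cam']))
im=robot.get_image('wrist'); save('held.png',im); g=im[:,:,::-1].copy()
hsv=cv2.cvtColor(g,cv2.COLOR_BGR2HSV); d=(hsv[:,:,1]>90)
rows={r:np.where(d[r,235:405])[0][[0,-1]]+235 for r in(190,215,240,265)}
col={k:np.where(d[100:240,k])[0][0]+100 for k in(270,290,330,370)}
print(rows,col)
def res(p):
    Rr=R.from_euler('yz',[p[3],p[4]]).as_matrix(); T=lambda X:np.array(X)@Rr.T+[p[0],p[1],p[2]]
    a=proj(c,T([[.065,-.029,0],[.065,.029,0],[0.02,-.029,0],[0.02,.029,0]]));o=[]
    for r,(l,h) in rows.items():
        for (i,j,v) in((0,2,l-.5),(1,3,h+.5)):
            t=(r-a[i,1])/(a[j,1]-a[i,1]); o.append(a[i,0]+t*(a[j,0]-a[i,0])-v)
    for k,v in col.items():
        t=(k-a[0,0])/(a[1,0]-a[0,0]); o.append(a[0,1]+t*(a[1,1]-a[0,1])-v+.5)
    return o
s=least_squares(res,[0,0,.0172,0,0]); print(s.x.round(4),np.degrees(s.x[3:]),np.round(s.fun,1))
E
python3 held.py
```

```text
{190: array([247, 390]), 215: array([249, 388]), 240: array([251, 386]), 265: array([252, 385])} {270: np.int64(164), 290: np.int64(164), 330: np.int64(164), 370: np.int64(164)}
[ 0.0004  0.0003  0.0165  0.014  -0.0003] [ 0.7997709  -0.01681399] [ 0.2 -0.2 -0.1  0.1 -0.4  0.4  0.3 -0.3 -0.  -0.   0.   0. ]
```

```bash
cat > pl2.py <<'E'
from fit import *
import sys
S=np.load('S.npy'); Rn=Rs(S[3]); Rt=np.load('Rt.npy')
plan(S[:3]+Rn@[.0755,-.0012,.0385+float(sys.argv[1])],Rt)
E
python3 pl2.py 0.05
```

```text
clock 19.15 turn [-12.82  -8.67  68.41] shift before [-0.2732 -0.1524  0.0808] shift after turn [-0.2411  0.1728  0.1281] q [ 0.3   0.43 -1.14  1.84  0.43  1.15 -0.02] F [-0.5 -0.2 -2.1] gw 55.9 world d [ 0.1417 -0.279  -0.0804]
```

carry_out(rows=[-1.83,-1.24,9.77,0,0,0,0.05,-1.83,-1.24,9.77,0,0,0,0.05,-1.83,-1.24,9.77,0,0,0,0.05,-1.83,-1.24,9.77,0,0,0,0.05,-1.83,-1.24,9.77,0,0,0,0.05,-1.83,-1.24,9.77,0,0,0,0.05,-1.83,-1.24,9.77,0,0,0,0.05,0,0,0,-0.048,0.034,0.016,0.05,0,0,0,-0.048,0.034,0.016,0.05,0,0,0,-0.048,0.034,0.016,0.05,0,0,0,-0.048,0.034,0.016,0.05,0,0,0,-0.048,0.034,0.016,0.05])

```text
clock: 20.65
tool_pos: [0.5817, 0.0162, 0.193]
eef_rot: [0.097, 0.775, 0.62, 0.077]
force: [1.4, 1.5, -1.1]
gripper_width: 0.658
grasp_force: 53.7
```

carry_out(rows=[0,0,0,0,0,0.015,0.05,0,0,0,0,0,0,0.05])

```text
clock: 20.9
tool_pos: [0.584, 0.0169, 0.1774]
eef_rot: [0.096, 0.775, 0.62, 0.076]
force: [-0.8, 0.7, -0.6]
gripper_width: 0.656
grasp_force: 53.7
```

```bash
python3 pl2.py 0.03;python3 held.py
```

```text
clock 20.9 turn [-0.55  0.12 -0.02] shift before [0.0004 0.0073 0.0489] shift after turn [0.0003 0.0068 0.0489] q [ 0.49  0.31 -0.72  1.97  0.45  0.75 -0.71] F [-0.8  0.7 -0.6] gw 56.0 world d [ 0.0185 -0.0039 -0.0456]
{190: array([235, 390]), 215: array([235, 388]), 240: array([235, 386]), 265: array([235, 385])} {270: np.int64(126), 290: np.int64(126), 330: np.int64(151), 370: np.int64(111)}
[ 0.0148 -0.0022 -0.0023 -0.1894 -0.0203] [-10.8489824   -1.16509021] [ -1.8  -2.5  -0.6  -0.7   0.6   1.2   1.9   2.1   3.4   3.  -22.8  16.4]
```

(The held fit is spoiled by the background here; the earlier one stands.) Descend to 7 mm above.

carry_out(rows=[-0.55,0.1,0,0.0003,0.0068,0.02,0.05,0,0,0,0,0,0.02,0.05,0,0,0,0,0,0.02,0.05,0,0,0,0,0,0.012,0.05,0,0,0,0,0,0,0.05,0,0,0,0,0,0,0.05])

```text
clock: 21.7
tool_pos: [0.6116, 0.0131, 0.114]
eef_rot: [0.102, 0.774, 0.62, 0.082]
force: [-0.5, 1.1, -1.2]
gripper_width: 0.662
grasp_force: 53.7
```

```bash
python3 pl2.py 0
```

```text
clock 21.7 turn [ 0.47 -0.08  0.09] shift before [-0.0021 -0.0041  0.0105] shift after turn [-0.0021 -0.004   0.0105] q [ 0.41  0.44 -0.63  1.96  0.6   0.64 -0.82] F [-0.5  1.1 -1.2] gw 56.5 world d [-0.0016 -0.0018 -0.0112]
```

carry_out(rows=[0.4,0,0.1,-0.002,-0.004,0.003,0.05,0,0,0,0,0,0.003,0.05,0,0,0,0,0,0,0.05,0,0,0,0,0,0,0.05])

```text
clock: 22.2
tool_pos: [0.6086, 0.0108, 0.1064]
eef_rot: [0.099, 0.775, 0.619, 0.08]
force: [0.3, 0.1, -0.3]
gripper_width: 0.661
grasp_force: 53.7
```

```bash
python3 pl2.py 0
```

```text
clock 22.2 turn [ 0.02 -0.05 -0.08] shift before [0.0008 0.0002 0.0038] shift after turn [0.0008 0.0002 0.0038] q [ 0.41  0.45 -0.62  1.97  0.61  0.64 -0.83] F [ 0.3  0.1 -0.3] gw 56.5 world d [ 0.0013  0.0006 -0.0036]
```

carry_out(rows=[0,0,0,0.0006,0.0002,0.002,0.05,0,0,0,0,0,0.001,0.05,0,0,0,0,0,0,0.05])

```text
clock: 22.58
tool_pos: [0.6095, 0.0112, 0.1033]
eef_rot: [0.099, 0.775, 0.619, 0.08]
force: [-0.3, -0.7, -0.8]
gripper_width: 0.658
grasp_force: 53.7
```

carry_out(rows=[0,0,0,0,0,0.0015,0.05,0,0,0,0,0,0,0.05])

```text
clock: 22.82
tool_pos: [0.6101, 0.0112, 0.1022]
eef_rot: [0.099, 0.775, 0.619, 0.08]
force: [-0.5, 0.0, -0.1]
gripper_width: 0.658
grasp_force: 54.0
```

```bash
python3 pl2.py 0
```

```text
clock 22.825 turn [ 0.02 -0.04 -0.07] shift before [ 0.0001 -0.     -0.0005] shift after turn [ 0.0001 -0.     -0.0005] q [ 0.4   0.46 -0.62  1.97  0.62  0.63 -0.83] F [-0.5  0.  -0.1] gw 56.2 world d [-0.0001  0.0002  0.0005]
```

carry_out(rows=[0,0,0,0,0,0.001,0.05,0,0,0,0,0,0,0.05])

```text
clock: 23.08
tool_pos: [0.6101, 0.0112, 0.1021]
eef_rot: [0.099, 0.775, 0.619, 0.079]
force: [-4.6, 0.6, 8.6]
gripper_width: 0.658
grasp_force: 54.8
```

carry_out(rows=[0,0,0,0,0,0.001,0.05,0,0,0,0,0,0,0.05])

```text
clock: 23.32
tool_pos: [0.6101, 0.0112, 0.102]
eef_rot: [0.1, 0.775, 0.619, 0.079]
force: [-7.8, -0.3, 15.2]
gripper_width: 0.656
grasp_force: 55.6
```

```bash
python3 pl2.py 0
```

```text
clock 23.325 turn [-0.    0.1  -0.06] shift before [ 0.0001 -0.     -0.0008] shift after turn [ 0.0001 -0.     -0.0008] q [ 0.4   0.46 -0.62  1.96  0.62  0.64 -0.84] F [-7.8 -0.3 15.2] gw 56.0 world d [-0.0002  0.0001  0.0008]
```

Seated at the expected height. Release and retreat.

carry_out(rows=[0,0,0,0,0,-0.0015,0.05,0,0,0,0,0,0,0.06,0,0,0,0,0,0,0.066,0,0,0,0,0,-0.001,0.068,0,0,0,0,0,0,0.068,0,0,0,0,0,0,0.068,0,0,0,0,0,-0.02,0.068,0,0,0,0,0,-0.03,0.068,0,0,0,0,0,-0.05,0.068,0,0,0,0,-0.02,-0.05,0.068,0,0,0,-0.02,0,0,0.068,0,0,0,0,0,0,0.068])

```text
clock: 24.82
tool_pos: [0.5493, 0.0022, 0.243]
eef_rot: [0.1, 0.776, 0.618, 0.079]
force: [-0.2, -0.2, -0.8]
gripper_width: 0.792
grasp_force: 0.0
```

```bash
python3 - <<'E'
from fit import *
st=robot.observe(); im=robot.get_image('wrist')[:,:,::-1].copy(); c=cam('wrist',st); cv2.imwrite('pics/w9.png',im)
print(st['clock'],st['tool_pos'])
S=np.load('S.npy'); Rn=Rs(S[3])
def on(px,z):
    o,dd=ray(c,px); n=Rn[:,2]; t=((S[:3]+n*z-o)@n)/(dd@n); return ((o+dd*t[:,None])-S[:3])@Rn
def P(x,y,z): return proj(c,np.array([[x,y,z]])@Rn.T+S[:3])[0]
g=cv2.GaussianBlur(im,(1,5),1.5).astype(float).sum(2)
def edges(x,y,z,horiz,w=12):
    u,v=P(x,y,z).round().astype(int)
    p=g[v,u-w:u+w] if horiz else g[v-w:v+w,u]
    d=np.abs(np.diff(p)); r=[]
    for k in np.argsort(-d)[:3]:
        q=on([(u-w+k+1,v)] if horiz else [(u,v-w+k+1)],z)[0]; r.append((round(q[0 if horiz else 1]*1e3,1),int(d[k])))
    return r
for n,x0,x1,h,z in(('starter',-29,None,95,7),('long',9,67,80,14),('short',47,105,65,21)):
    for X in(x0,x1):
        if X is None: continue
        print(n,'edge x',X,[edges(X/1e3,y/1e3,z/1e3,True) for y in(-50,-20,20,50)])
    for s in(1,-1): print(n,'end y',s*h,[edges((x0+o)/1e3,s*h/1e3,z/1e3,False) for o in(10,20,32)])
E
```

```text
24.825 [0.54931162 0.00222154 0.24300144]
starter edge x -29 [[(np.float64(-28.7), 153), (np.float64(-36.3), 89), (np.float64(-35.3), 71)], [(np.float64(-28.9), 142), (np.float64(-36.3), 106), (np.float64(-28.0), 65)], [(np.float64(-29.0), 128), (np.float64(-36.1), 99), (np.float64(-28.2), 83)], [(np.float64(-28.8), 145), (np.float64(-28.0), 62), (np.float64(-36.6), 51)]]
starter end y 95 [[(np.float64(95.7), 78), (np.float64(96.4), 70), (np.float64(94.9), 61)], [(np.float64(95.6), 72), (np.float64(96.4), 65), (np.float64(94.9), 56)], [(np.float64(95.6), 68), (np.float64(96.4), 62), (np.float64(94.9), 51)]]
starter end y -95 [[(np.float64(-95.2), 62), (np.float64(-96.3), 60), (np.float64(-94.1), 43)], [(np.float64(-95.3), 58), (np.float64(-96.4), 56), (np.float64(-94.2), 42)], [(np.float64(-95.3), 58), (np.float64(-96.4), 55), (np.float64(-94.2), 42)]]
long edge x 9 [[(np.float64(7.6), 41), (np.float64(8.5), 9), (np.float64(2.0), 5)], [(np.float64(7.3), 13), (np.float64(8.2), 12), (np.float64(9.1), 6)], [(np.float64(7.7), 51), (np.float64(8.5), 20), (np.float64(-0.2), 7)], [(np.float
[... 1265 characters left out ...]
104.9), 155), (np.float64(104.1), 58), (np.float64(105.8), 25)], [(np.float64(104.7), 146), (np.float64(105.6), 63), (np.float64(103.9), 31)], [(np.float64(113.9), 84), (np.float64(104.9), 78), (np.float64(104.1), 42)]]
short end y 65 [[(np.float64(65.6), 6), (np.float64(62.6), 5), (np.float64(66.4), 5)], [(np.float64(64.1), 57), (np.float64(64.9), 52), (np.float64(63.3), 45)], [(np.float64(64.0), 45), (np.float64(64.8), 42), (np.float64(63.3), 33)]]
short end y -65 [[(np.float64(-76.2), 16), (np.float64(-75.2), 4), (np.float64(-58.1), 2)], [(np.float64(-67.1), 57), (np.float64(-66.1), 56), (np.float64(-68.1), 45)], [(np.float64(-67.1), 57), (np.float64(-66.1), 56), (np.float64(-68.2), 43)]]
```

```bash
python3 -c "
from cell import robot
print(robot.job_done())"
```

```text
the job is handed in; nothing more can be done
None
```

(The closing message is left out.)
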